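Release the bearing ball with the two-key gate

ROBOT

A 6-joint arm with a two-finger parallel gripper is mounted at the origin on the work surface. World frame = base frame: x ahead of the robot, y to its left, z up, the work surface at z = 0. Lengths are in m, angles in degrees, forces in N, time in s.
With the tool pointing down it reaches from about 0.375 to 0.9 m from the base axis. Payload 3.1 kg.
Tool frame: the origin (TCP) lies midway between the tips of the shut fingers; the grasp point (between the pads) lies 19 mm behind it; z points along the fingers, y is the direction in which the jaws open and shut (so a half turn about z gives the same grasp; the last joint's range is limited). The gripper opens to 87 mm and grips with 3 to 60 N. Pads are 19 mm wide; open, the fingers measure 117 mm over their backs; the gripper's body (75 mm by 190 mm) begins 51 mm behind the grasp point.
Start: joints at [-73.425, 30.224, 82.088, -0, 67.689, -10.227], TCP at [0.282, -0.558, 0.223] pointing down, gripper open.
Joint ranges: [-176.69, 176.69], [-43.24, 126.21], [12.49, 139.97], [-82, 262], [0, 151.66], [-163.58, 163.58]. Speed limits (degrees/s): [159.86, 159.86, 180, 180, 180, 180].

INTERFACE

Orientations are given as a 3x3 rotation matrix whose columns are the frame's x, y, z axes.
In Python, from rig import bot gives the robot as it stands.
- The arm moves only by the tool carry_out, never from a script. Its arguments are lists of equal length, an entry for each row: "grip": the gripper's target within -1 to 1 (fully open at 1, half-way at 0, shut at -1); "slide": the shift along the tool's x, y, z in mm, a list of three; "twist": the turn, a rotation vector about the tool's x, y, z in rad, a list of three. In form: {"grip": [grip, ...], "slide": [[dx, dy, dz], ...], "twist": [[wx, wy, wz], ...]}. A call has 1 to 12 rows; each row shifts and turns the pose as measured when the row begins, along the tool's axes as they then stand; what a row does not reach is not made up. A row lasts 1/10 s, in which the tool goes at most 50 mm and 8.59 degrees, less where a joint would pass 70% of its speed; a pose out of reach is approached as far as the arm can. A call is refused whole if a number of a shift passes 50 or a number of a turn 0.15, either way. A call with a gripper value outside its range is refused whole. The fingers move at their own pace and stop on an object; the grip force is fixed at half the most. Time passes only in rows, so rows that do not move let the fingers close. It gives the time, the measured TCP pose, the force and the opening at its end, in the units of the state.
- bot.read_state(): the state, without advancing time (a new reading comes with each control period).
- bot.capture(name): name is "side" or "top"; returns a dict with "color" (384x512x3 uint8, red, green, blue), "depth" (384x512 float32, m along the optical axis (not along the pixel's ray), 0 where there is no reading), "fx", "fy", "cx", "cy" (pixels), "k1" (the pictures are not rectified: a ray, as slopes to the right and down, at radius r is drawn at 1 + k1 r^2 times it, then the intrinsics apply), "position" and "rotation" of the camera in the world. Camera axes: x right, y up, looking along -z (the intrinsics and any distortion apply to the point x, -y, -z); pixel columns grow to the right and rows downward; lengths in m; the calibration is good to about 2 mm. A picture is of the moment at which its call begins.
- bot.hand_in(): hands the job in, once; it reports no verdict.
The state is a dict: "time_s": time; "joint_positions": joint angles; "qvel": joint speeds; "tau": joint torques, N m; "position": TCP position; "tcp_rot": TCP orientation; "force": force on the tool from outside, world axes, zero at the start; "moment": the same for the moment, N m; "opening": opening from 0.0 (shut) to 1.0 (fully open).
Only numpy, scipy, OpenCV 4.12 (cv2) and the standard library are available. Lean on these libraries where they do the work, as an engineer would, in place of code of your own. Each camera call takes 0.05 s, during which the arm holds its last target.

TASK

On the ball feeder, press the two black gate keys down together, one fingertip on each, so that the steel ball rolls down the chute. Keep both keys held down until the ball lies still against the stop at the chute's low end, then let both keys come up and move clear. Only the keys are to be pressed: do not touch the ball or pick anything up, and leave the things around the feeder where they are.

Things in the scene. Friction and masses are not known exactly. Their poses are not given: they have to be found in the camera images.
- feeder: ball feeder fixed to the bench: dark base plate 310x130x12 mm, open aluminium chute along x, a key each side. Origin on the bench under the gate, midway between the keys; z up, +x uphill (away from the robot, give or take the yaw), +y left. Chute slopes 6 degrees down to -x, 27 mm wide inside, 34 over its walls, wall tops 61 mm up at the gate, 77 at the high end (x=+146); low end x=-156
- key_left_top (a point): top centre of the left (+y) key cap: flat black rectangle 32 mm (feeder x) by 24 mm (feeder y), 10 mm thick, on a steel stem over a grey guide block (40 by 24 mm, top at 68 mm). The point is 96 mm above the bench with the key up, at +31 mm along feeder y and 0 along x, and goes down with the key; axes as the feeder's
- key_right_top (a point): top centre of the right (-y) key cap: flat black rectangle 32 mm (feeder x) by 24 mm (feeder y), 10 mm thick, on a steel stem over a grey guide block (40 by 24 mm, top at 68 mm). The point is 96 mm above the bench with the key up, at -31 mm along feeder y and 0 along x, and goes down with the key; axes as the feeder's
- key_left (a joint): travel of the left key straight down (m): 0 up, 0.012 fully down (firm stop). Sprung: 2.4 N to start, 6 N fully down; comes up by itself. It lowers that side's gate pin, which is below the chute floor from 0.006 on; push 0.008 or more. One key alone does not let the ball go
- key_right (a joint): travel of the right key straight down (m): 0 up, 0.012 fully down (firm stop). Sprung: 2.4 N to start, 6 N fully down; comes up by itself. It lowers that side's gate pin, which is below the chute floor from 0.006 on; push 0.008 or more. One key alone does not let the ball go
- ball_center (a point): centre of the loose steel ball, 24 mm diameter, 57 g; at the start it rests in the chute against the two gate pins, about 12 mm uphill of the key centres; let go, it rolls to the low end in about 1 s and settles some seconds at most after that
- nest (a point): where the ball's centre lies when it rests against the dark end stop at the chute's low end, about 139 mm downhill (-x) of the key centres and 42 mm above the bench
- spray_can: bystander: upright can, 52 mm diameter, 120 mm high, origin under its foot; leave alone
- jar: bystander: upright jar, 56 mm diameter, 60 mm high, origin under its foot; leave alone
- oil_bottle: bystander: upright small bottle, 44 mm diameter, 100 mm high, origin under its foot; leave alone
- wrench: bystander: steel wrench 160 mm long lying on the bench at the right (-y) of the chute; leave alone

How it is judged (in metres and radians):
On the way, in this order (a step that is already met when the one before it is completed fails the run):
1. both keys are pushed down together (value of joint each of key_left, key_right above 0.004 m), for 0.05 s.
2. the ball lies still against the stop at the low end while both keys are still held down (all of step 1 and distance between ball_center and nest below 0.008 m and linear speed of ball below 0.02 m/s), for 0.3 s.
At the end, for the whole second after the job is handed in: the ball rests (under 20 mm/s) with its centre within 8 mm of its place against the low end's stop, both keys are up again (within 1.5 mm) (distance between ball_center and nest below 0.008 m and linear speed of ball below 0.02 m/s and value of joint each of key_left, key_right below 0.0015 m); the robot touches nothing.
It fails at once if a key is let up (less than 3 mm down) while the ball is still rolling between the gate and the low end (x of ball_center in the frame of feeder between -0.115 and -0.015 m and value of joint any of key_left, key_right below 0.003 m).
It fails at once if one key is pushed down (over 8 mm) while the other is still up (under 2 mm) ((value of joint key_left above 0.008 m and value of joint key_right below 0.002 m) or (value of joint key_right above 0.008 m and value of joint key_left below 0.002 m)).
It fails at once if the robot touches the ball (contact force between ball and the fingers above 0.1 N or contact force between ball and the arm above 0.1 N).
It fails at once if the ball is lifted or leaves the chute (height (world z) of ball_center above 0.085 m or height (world z) of ball_center below 0.034 m).
It fails at once if a bystander is moved more than 20 mm or lifted (distance of any of spray_can, jar, oil_bottle, wrench from where it was at the start of the episode above 0.02 m).
It also fails if it takes over 35 s, if anything falls off the work surface, if the arm or the gripper's body presses on something with over 40 N, if the wrist force passes 120 N, or if a joint passes its speed limit or range.

## Working session

There is one attempt and no reset: what is moved stays moved. The work goes in short steps, Python scripts to look and compute and a tool call to move; the robot and the scene stay as the last step left them, time stands still between calls to the robot, and variables do not carry over. Pictures are saved under pics/ and viewed, and the job is handed in when it is done.

Besides the shell and the picture viewer there is one more tool, called after "Call:" in YAML: its name, and indented under it one key for each argument. carry_out: Moves the arm, as the interface text tells. Its arguments: {"type":"object","properties":{"grip":{"type":"array"},"slide":{"type":"array"},"twist":{"type":"array"}},"required":["grip","slide","twist"]}

```bash
mkdir -p pics; cat > h.py <<'E'
import numpy as np,cv2
from rig import bot
def snap(n,tag):
    c=bot.capture(n); cv2.imwrite(f'pics/{tag}.png',c['color'][:,:,::-1]); np.save(f'/tmp/{tag}.npy',c,allow_pickle=True); return c
def load(tag): return np.load(f'/tmp/{tag}.npy',allow_pickle=True).item()
def rays(c,uv):
    uv=np.atleast_2d(np.asarray(uv,float))
    d=np.c_[(uv[:,0]-c['cx'])/c['fx'],(uv[:,1]-c['cy'])/c['fy']]; u=d.copy()
    for _ in range(20): u=d/(1+c['k1']*(u**2).sum(1,keepdims=True))
    v=np.c_[u[:,0],-u[:,1],-np.ones(len(u))]
    return v@np.asarray(c['rotation']).T
def onplane(c,uv,z):
    r=rays(c,uv);p=np.asarray(c['position']);return p+r*((z-p[2])/r[:,2])[:,None]
def cloud(c):
    v,u=np.mgrid[0:384,0:512]
    r=rays(c,np.c_[u.ravel(),v.ravel()]); return (np.asarray(c['position'])+r*c['depth'].reshape(-1,1)).reshape(384,512,3)
E
python3 - <<'E'
from h import *
for n in('top','side'):
    c=snap(n,n+'0'); print(n,c['position'],c['rotation'],c['fx'],c['k1'])
print(bot.read_state())
E
```

```text
top [0.41621622 0.07338048 0.9558075 ] [[-0.0195038   0.9807681  -0.19419973]
 [-0.9994803  -0.01413986  0.02896885]
 [ 0.02566577  0.19466381  0.98053418]] 428.734297635174 -0.05917616809016149
side [ 0.37152324 -0.64451026  0.52922564] [[ 9.66714774e-01  1.28110831e-01 -2.21472707e-01]
 [-2.55854671e-01  4.87310863e-01 -8.34905090e-01]
 [ 9.65671092e-04  8.63779913e-01  5.03868366e-01]] 411.3941750136256 -0.11319390628621642
{'time_s': 0.1, 'joint_positions': array([-7.34224403e+01,  3.02725701e+01,  8.21497921e+01, -1.93905278e-03,
        6.76902674e+01, -1.02285717e+01]), 'qvel': array([-0.08654907, -0.00328247, -0.16454825, -0.02249325, -0.00203616,
        0.08182668]), 'tau': array([ 7.44534773e-04, -4.40985417e+01, -1.77151787e+01,  6.36639493e-02,
        5.33775869e-02, -4.02569754e-05]), 'position': array([ 0.28166874, -0.55717955,  0.22167682]), 'tcp_rot': array([[ 8.92531850e-01,  4.50983976e-01, -5.90864077e-04],
       [ 4.50984251e-01, -8.92529937e-01,  1.87511566e-03],
       [ 3.18283241e-04, -1.94007085e-03, -9.99998067e-01]]), 'force': array([ 0.38532818, -0.44745907,  0.00134127]), 'moment': array([ 0.02267947, -0.02438199, -0.01402043]), 'opening': 1.0029098466991246}
```

View pics/top0.png

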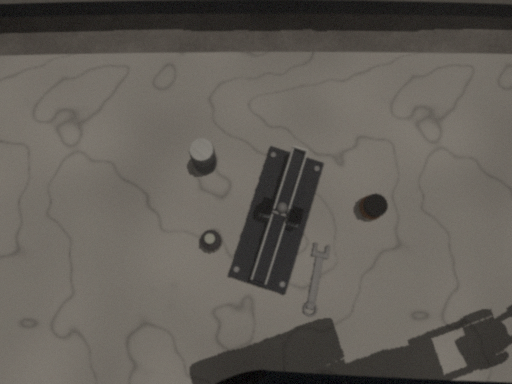

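View pics/side0.png

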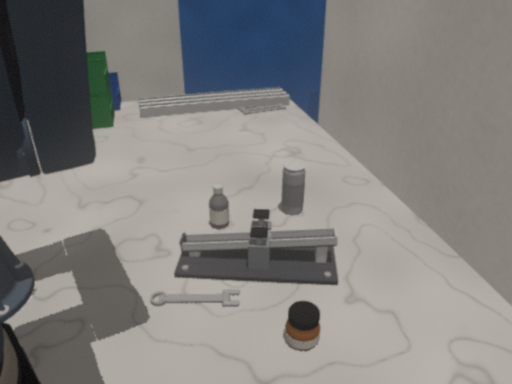

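The top view shows the feeder, with the plate's corners near (271,147), (323,162), (286,293) and (229,277). The keys are near (265,207) and (295,217), and the ball is near (282,208). In the side view the caps are near (262,213) and (259,231). I'll enlarge both for sharper measurements.

```bash
python3 - <<'E'
from h import *
t=load('top0')['color'];s=load('side0')['color']
def z(im,x,y,w,h,k,g,n):
    q=np.clip(im[y:y+h,x:x+w].astype(float)*g,0,255).astype(np.uint8)
    cv2.imwrite(n,cv2.resize(q,None,fx=k,fy=k,interpolation=cv2.INTER_CUBIC)[:,:,::-1])
z(t,225,140,100,75*2+10,3.7,2.0,'pics/tz.png')
z(t,245,190,70,50,10,2.5,'pics/tz2.png')
z(s,220,195,80,60,9,1.5,'pics/sz.png')
for n in('top0','side0'):
    c=load(n);P=cloud(c)
    for z0,z1 in((.085,.105),):
        m=(P[...,2]>z0)&(P[...,2]<z1)&(c['depth']>0)&(P[...,0]>.3)&(P[...,0]<.75)&(abs(P[...,1])<.3)
        k,l,st,ce=cv2.connectedComponentsWithStats(m.astype(np.uint8))
        for i in range(1,k):
            if st[i,4]>15: print(n,st[i],ce[i].round(1),np.median(P[l==i],0).round(4),P[l==i].mean(0).round(4))
E
```

```text
top0 [191 151  24  15  64] [204.6 161.2] [0.6428 0.1333 0.0951] [0.6453 0.1351 0.0958]
top0 [260 197  15  18 187] [267.2 205.7] [0.5499 0.0082 0.0948] [0.5504 0.0081 0.0946]
top0 [289 206  15  19 189] [296.1 215.1] [ 0.5302 -0.0504  0.0941] [ 0.5302 -0.0504  0.0941]
top0 [204 233  12  11  92] [209.5 238.3] [0.4862 0.1252 0.0985] [0.4859 0.1252 0.0984]
side0 [282 173  23  12 178] [293.  178.8] [0.6575 0.1194 0.0947] [0.6591 0.1216 0.095 ]
side0 [213 184  10  10  92] [217.4 188.6] [0.4873 0.1186 0.0964] [0.4871 0.1202 0.0952]
side0 [253 209  17  10 160] [260.7 213.5] [0.5514 0.0011 0.0953] [0.5514 0.0031 0.0943]
side0 [250 227  18  11 195] [258.5 232. ] [ 0.5314 -0.0578  0.0955] [ 0.5313 -0.0559  0.0945]
```

View pics/tz2.png

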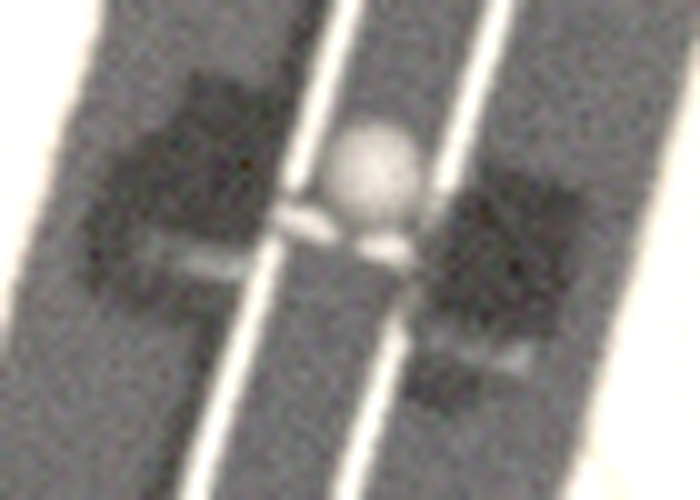

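View pics/sz.png

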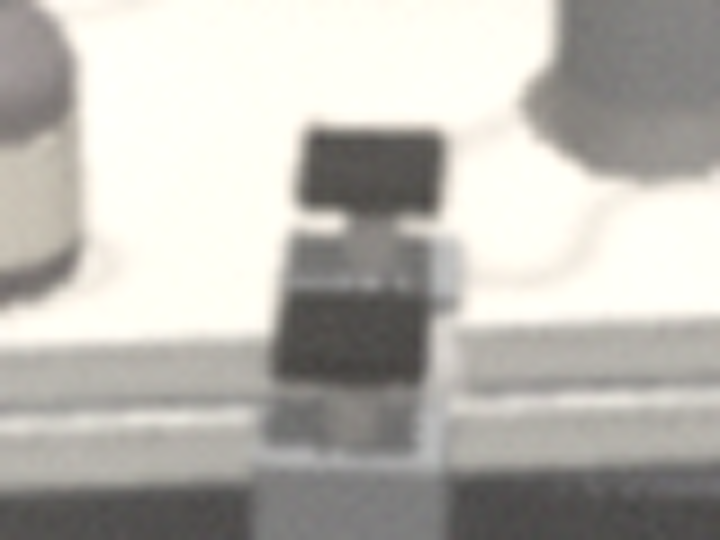

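View pics/tz.png

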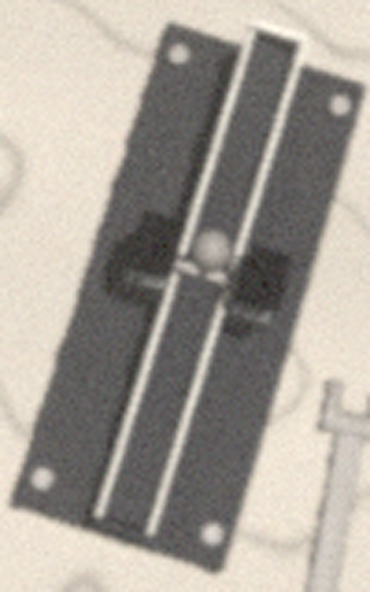

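```bash
python3 - <<'E'
from h import *
for n in('top0','side0'):
    c=load(n);P=cloud(c)
    m=(P[...,2]>.0925)&(P[...,2]<.102)&(c['depth']>0)&(P[...,0]>.5)&(P[...,0]<.58)&(P[...,1]>-.09)&(P[...,1]<.04)
    k,l,st,ce=cv2.connectedComponentsWithStats(m.astype(np.uint8))
    for i in range(1,k):
        if st[i,4]>15:
            uv=np.argwhere(l==i)[:,::-1].astype(np.float32)
            q=onplane(c,uv,.096)[:,:2]; r=cv2.minAreaRect((q*1000).astype(np.float32))
            print(n,st[i,4],q.mean(0).round(4),r)
    # plate: dark between known region
    m=(P[...,2]>.006)&(P[...,2]<.11)&(c['depth']>0)&(P[...,0]>.36)&(P[...,0]<.72)&(P[...,1]>-.16)&(P[...,1]<.11)
    k,l,st,ce=cv2.connectedComponentsWithStats(m.astype(np.uint8));i=1+st[1:,4].argmax()
    q=P[l==i]; q=q[(q[:,2]<.02)]
    r=cv2.minAreaRect((q[:,:2]*1000).astype(np.float32));print('plate',st[i],r)
E
```

```text
top0 162 [0.5509 0.0075] ((550.6763305664062, 7.787984848022461), (23.755268096923828, 31.30325698852539), 70.3897476196289)
top0 161 [ 0.5304 -0.0508] ((530.4609375, -50.682518005371094), (23.694156646728516, 31.310169219970703), 71.7060775756836)
plate [ 228  146   96  148 8155] ((535.8391723632812, -20.234329223632812), (130.4148406982422, 310.2021179199219), 71.04116821289062)
side0 122 [0.552  0.0045] ((552.3615112304688, 3.9075279235839844), (25.133014678955078, 31.409181594848633), 75.24705505371094)
side0 153 [ 0.5319 -0.0545] ((531.0479736328125, -55.824180603027344), (28.133928298950195, 31.070466995239258), 73.94928741455078)
plate [ 174  209  164   75 8065] ((533.9521484375, -34.522979736328125), (105.67293548583984, 310.2120056152344), 71.33757781982422)
```

Call:
carry_out:
  grip: [0.08, 0.08, 0.08, 0.08, 0.08, 0.08]
  slide:
    - [0, 0, 0]
    - [0, 0, 0]
    - [0, 0, 0]
    - [0, 0, 0]
    - [0, 0, 0]
    - [0, 0, 0]
  twist:
    - [0, 0, 0.133]
    - [0, 0, 0.133]
    - [0, 0, 0.133]
    - [0, 0, 0.133]
    - [0, 0, 0.133]
    - [0, 0, 0.133]

```text
time_s: 0.7
position: [0.2809, -0.5545, 0.218]
tcp_rot: [[0.935, -0.354, -0.003], [-0.354, -0.935, 0.01], [-0.006, -0.008, -1.0]]
force: [-0.4, 0.4, -0.7]
opening: 0.573
```

The top view fits the keys and plate cleanly. The gate midpoint is about (0.541, -0.022) and the yaw is about -19.0°. Next I'll travel over it.

Call:
carry_out:
  grip: [0.08, 0.08, 0.08, 0.08, 0.08, 0.08, 0.08, 0.08, 0.08, 0.08, 0.08, 0.08]
  slide:
    - [4, -45, 0]
    - [4, -45, 0]
    - [4, -45, 0]
    - [4, -45, 0]
    - [4, -45, 0]
    - [4, -45, 0]
    - [4, -45, 0]
    - [4, -45, 0]
    - [4, -45, 0]
    - [4, -45, 0]
    - [4, -45, 0]
    - [0, 0, 0]
  twist:
    - [0, 0, 0]
    - [0, 0, 0]
    - [0, 0, 0]
    - [0, 0, 0]
    - [0, 0, 0]
    - [0, 0, 0]
    - [0, 0, 0]
    - [0, 0, 0]
    - [0, 0, 0]
    - [0, 0, 0]
    - [0, 0, 0]
    - [0, 0, 0]

```text
time_s: 1.9
position: [0.5046, -0.093, 0.2167]
tcp_rot: [[0.932, -0.363, -0.006], [-0.363, -0.932, 0.012], [-0.01, -0.009, -1.0]]
force: [0.5, -0.6, 0.8]
opening: 0.539
```

```bash
cat >> h.py <<'E'
from scipy.spatial.transform import Rotation as Ro
def err(x=.5410,y=-.0222,z=.112,yaw=-19.0):
    s=bot.read_state();R=np.asarray(s['tcp_rot']);a=np.radians(yaw)
    T=np.array([[np.cos(a),np.sin(a),0],[np.sin(a),-np.cos(a),0],[0,0,-1]])
    d=np.array([x,y,z])-s['position']
    print('t',s['time_s'],'pos',np.round(s['position'],4),'slide mm',(R.T@d*1000).round(1),'twist',Ro.from_matrix(R.T@T).as_rotvec().round(4),'F',np.round(s['force'],1),'open',s['opening'])
E
python3 -c "
from h import *
err()"
```

```text
t 1.9 pos [ 0.5046 -0.093   0.2167] slide mm [  9.2 -78.2 105.3] twist [-0.0097  0.0096 -0.04  ] F [ 0.5 -0.6  0.8] open 0.5391335105550182
```

Call:
carry_out:
  grip: [0.08, 0.08, 0.08, 0.08, 0.08, 0.08, 0.08]
  slide:
    - [4, -39, 0]
    - [5, -39, 0]
    - [0, 0, 30]
    - [0, 0, 30]
    - [0, 0, 25]
    - [0, 0, 0]
    - [0, 0, 0]
  twist:
    - [-0.01, 0.01, -0.04]
    - [0, 0, 0]
    - [0, 0, 0]
    - [0, 0, 0]
    - [0, 0, 0]
    - [0, 0, 0]
    - [0, 0, 0]

```text
time_s: 2.6
position: [0.5421, -0.0222, 0.1293]
tcp_rot: [[0.947, -0.321, 0.002], [-0.321, -0.947, -0.004], [0.003, 0.003, -1.0]]
force: [0.2, -0.8, -0.0]
opening: 0.54
```

```bash
python3 -c "
from h import *
err()"
```

```text
t 2.6 pos [ 0.5421 -0.0222  0.1293] slide mm [-1.   0.3 17.3] twist [ 0.0029 -0.0027  0.0046] F [ 0.2 -0.8 -0. ] open 0.5399235589263987
```

Call:
carry_out:
  grip: [0.08, 0.08, 0.08]
  slide:
    - [-1, 0, 19]
    - [0, 0, 0]
    - [0, 0, 0]
  twist:
    - [0.003, -0.003, 0.005]
    - [0, 0, 0]
    - [0, 0, 0]

```text
time_s: 2.9
position: [0.5434, -0.0239, 0.1136]
tcp_rot: [[0.945, -0.328, 0.006], [-0.328, -0.945, -0.001], [0.006, -0.0, -1.0]]
force: [0.3, 0.1, 0.2]
opening: 0.542
```

```bash
python3 - <<'E'
from h import *
err()
s=snap('side','side1');t=snap('top','top1')
def z(c,x,y,w,h,k,g,n):
    q=np.clip(c['color'][y:y+h,x:x+w].astype(float)*g,0,255).astype(np.uint8)
    cv2.imwrite(n,cv2.resize(q,None,fx=k,fy=k,interpolation=cv2.INTER_CUBIC)[:,:,::-1])
z(s,210,170,100,75,8,1.7,'pics/sz1.png'); z(t,230,160,100,75,8,2.5,'pics/tz1.png')
E
```

```text
t 2.9 pos [ 0.5434 -0.0239  0.1136] slide mm [-2.8 -0.8  1.6] twist [-0.0005 -0.0057 -0.0022] F [0.3 0.1 0.2] open 0.5417960730212774
```

View pics/sz1.png

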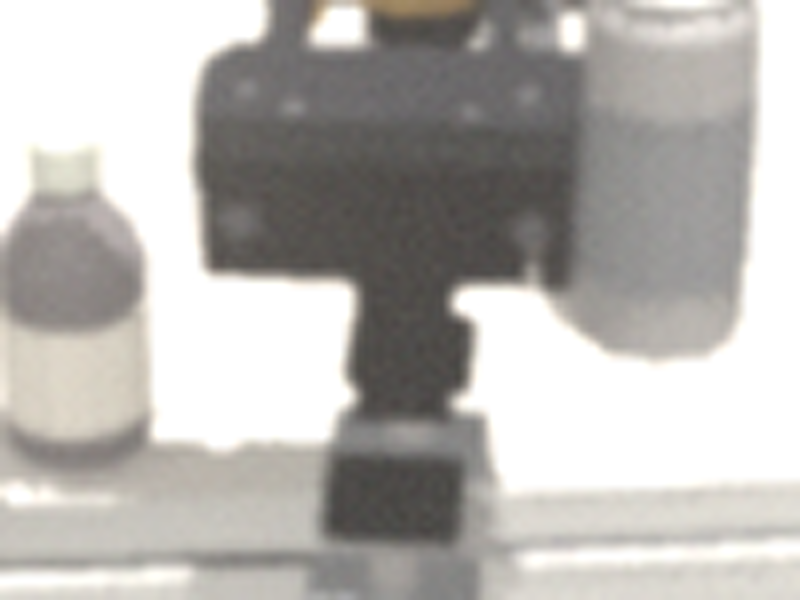

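View pics/tz1.png

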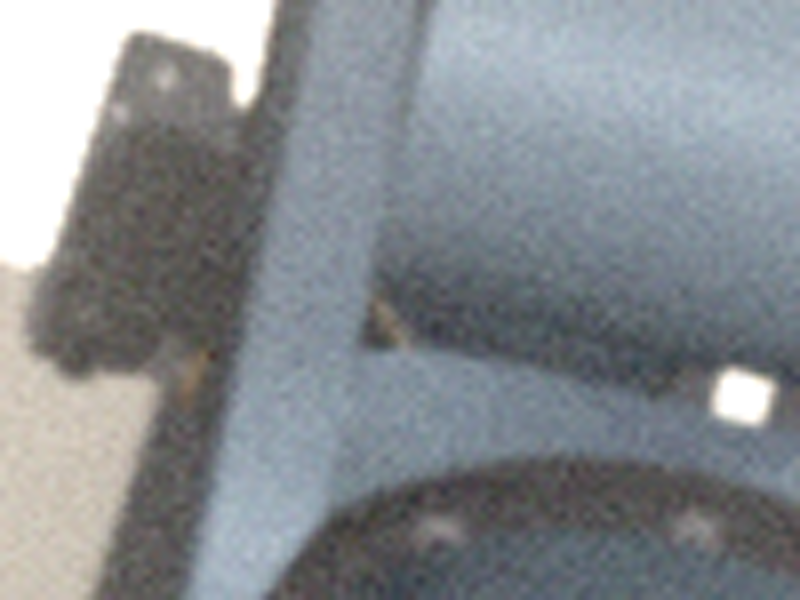

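```bash
python3 - <<'E'
from h import *
s=load('side1'); st=bot.read_state();R=np.asarray(st['tcp_rot']);p=np.asarray(st['position'])
def proj(c,X):
    q=(np.atleast_2d(X)-c['position'])@np.asarray(c['rotation']); u=np.c_[q[:,0],-q[:,1]]/-q[:,2:]
    u=u*(1+c['k1']*(u**2).sum(1,keepdims=True)); return u*[c['fx'],c['fy']]+[c['cx'],c['cy']]
# right finger tip: outer face corners and centre (tool y + = feeder -y)
L=np.array([[a,b,0] for b in (23.5,31,38.5) for a in(-9.5,9.5)]+[[0,31,0]])/1000
uv=proj(s,p+L@R.T); print('pred tip zoom px',((uv-[210,170])*8).round(0).tolist())
a=np.radians(-19);X=np.array([np.cos(a),np.sin(a),0]);Y=np.array([-np.sin(a),np.cos(a),0])
for c0 in ([.5410,-.0222,.096],[.5406,-.0216,.096],[.542,-.025,.096]):
    c=np.array([c0+X*i*.016+Y*(-.031+j*.012) for i in(-1,1) for j in(-1,1)])
    print('cap',((proj(s,c)-[210,170])*8).round(0).tolist())
P=cloud(s);D=s['depth']
m=(P[...,2]>.105)&(P[...,2]<.135)&(P[...,0]>.5)&(P[...,0]<.59)&(P[...,1]>-.1)&(P[...,1]<-.03)&(D>0)
q=P[m]; print(len(q),np.percentile(q,[1,50,99],axis=0).round(4)); 
g=(q-p)@R*1000; print(np.percentile(g,[1,5,25,50,75,95,99],axis=0).round(1))
E
```

```text
pred tip zoom px [[354.0, 398.0], [437.0, 401.0], [351.0, 417.0], [435.0, 420.0], [348.0, 436.0], [433.0, 439.0], [393.0, 418.0]]
cap [[307.0, 508.0], [317.0, 447.0], [449.0, 514.0], [455.0, 453.0]]
cap [[305.0, 506.0], [314.0, 446.0], [447.0, 513.0], [452.0, 452.0]]
cap [[315.0, 514.0], [324.0, 453.0], [457.0, 520.0], [462.0, 459.0]]
128 [[ 0.5238 -0.059   0.1137]
 [ 0.5343 -0.0546  0.1247]
 [ 0.5449 -0.0497  0.1345]]
[[ -9.2  29.8 -20.9]
 [ -9.   30.1 -20.3]
 [ -3.8  31.2 -16.1]
 [  1.6  31.8 -11.1]
 [  7.   32.5  -5.7]
 [ 12.3  34.2  -1.2]
 [ 12.3  34.8  -0.2]]
```

The fingertips sit over the caps within about 2 mm. The tips look thinner than the finger backs, so I'll open slightly more to centre them on the caps, then lower.

Call:
carry_out:
  grip: [0.18, 0.18, 0.18, 0.18]
  slide:
    - [-1.5, -0.5, 4]
    - [0, 0, 4]
    - [0, 0, 2]
    - [0, 0, 0]
  twist:
    - [0, -0.005, -0.002]
    - [0, 0, 0]
    - [0, 0, 0]
    - [0, 0, 0]

```text
time_s: 3.4
position: [0.5432, -0.023, 0.1052]
tcp_rot: [[0.946, -0.325, 0.005], [-0.325, -0.946, -0.001], [0.005, -0.001, -1.0]]
force: [0.5, -0.8, 0.1]
opening: 0.591
```

```bash
python3 -c "
from h import *
err(.542,-.023,.096)"
```

```text
t 3.4 pos [ 0.5432 -0.023   0.1052] slide mm [-1.2  0.4  9.2] twist [-0.0007 -0.0046  0.0005] F [ 0.5 -0.8  0.1] open 0.5909135004421577
```

Call:
carry_out:
  grip: [0.18, 0.18, 0.18, 0.18]
  slide:
    - [-1, 0, 5]
    - [0, 0, 5]
    - [0, 0, 4]
    - [0, 0, 3]
  twist:
    - [0, -0.005, 0]
    - [0, 0, 0]
    - [0, 0, 0]
    - [0, 0, 0]

```text
time_s: 3.8
position: [0.5426, -0.0226, 0.0883]
tcp_rot: [[0.946, -0.325, 0.0], [-0.325, -0.946, 0.001], [0.0, -0.001, -1.0]]
force: [-1.7, -0.3, 9.0]
opening: 0.591
```

A force of 9 N at z=0.088 matches both springs being about 7.5 mm down. I'll press a little more and hold.

Call:
carry_out:
  grip: [0.18, 0.18, 0.18, 0.18]
  slide:
    - [0, 0, 2]
    - [0, 0, 1.5]
    - [0, 0, 0.5]
    - [0, 0, 0.5]
  twist:
    - [0, 0, 0]
    - [0, 0, 0]
    - [0, 0, 0]
    - [0, 0, 0]

```text
time_s: 4.2
position: [0.5426, -0.0226, 0.0863]
tcp_rot: [[0.946, -0.325, 0.001], [-0.325, -0.946, 0.0], [0.0, -0.0, -1.0]]
force: [-2.2, 0.7, 9.8]
opening: 0.592
```

```bash
python3 - <<'E'
from h import *
err(.542,-.023,.085)
s=snap('side','side2')
q=np.clip(s['color'][170:290,160:350].astype(float)*1.6,0,255).astype(np.uint8)
cv2.imwrite('pics/sz2.png',cv2.resize(q,None,fx=4,fy=4,interpolation=cv2.INTER_CUBIC)[:,:,::-1])
E
```

```text
t 4.2 pos [ 0.5426 -0.0226  0.0863] slide mm [-0.5  0.5  1.3] twist [-0.0004 -0.0005  0.0011] F [-2.2  0.7  9.8] open 0.5924923668928065
```

View pics/sz2.png

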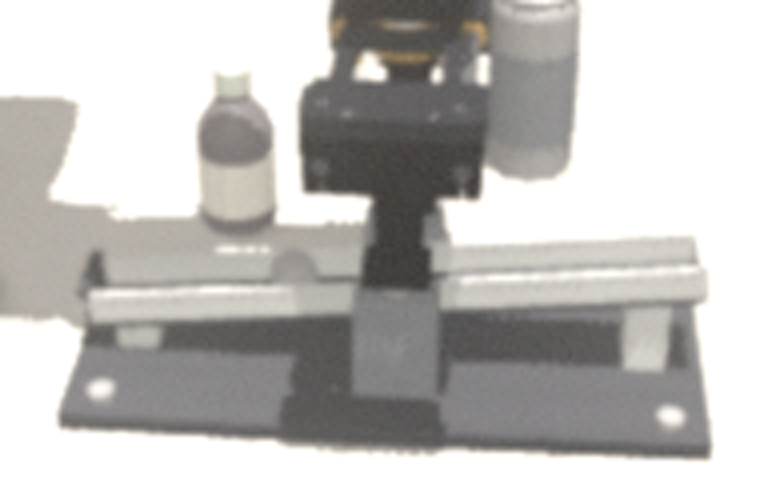

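The picture shows the finger pressing the near cap down onto the block at about (400,270). The ball has been let go and is rolling, now at about (297,265). I'll hold with a small downward bias so the keys don't creep up.

Call:
carry_out:
  grip: [0.18, 0.18, 0.18, 0.18, 0.18, 0.18, 0.18, 0.18, 0.18, 0.18]
  slide:
    - [0, 0, 0.5]
    - [0, 0, 0.5]
    - [0, 0, 0.5]
    - [0, 0, 0.5]
    - [0, 0, 0.5]
    - [0, 0, 0.5]
    - [0, 0, 0.5]
    - [0, 0, 0.5]
    - [0, 0, 0.5]
    - [0, 0, 0.5]
  twist:
    - [0, 0, 0]
    - [0, 0, 0]
    - [0, 0, 0]
    - [0, 0, 0]
    - [0, 0, 0]
    - [0, 0, 0]
    - [0, 0, 0]
    - [0, 0, 0]
    - [0, 0, 0]
    - [0, 0, 0]

```text
time_s: 5.25
position: [0.5426, -0.0227, 0.0891]
tcp_rot: [[0.946, -0.325, 0.003], [-0.325, -0.946, -0.001], [0.003, -0.0, -1.0]]
force: [-1.8, -0.3, 7.9]
opening: 0.594
```

Call:
carry_out:
  grip: [0.18, 0.18, 0.18, 0.18, 0.18, 0.18, 0.18, 0.18, 0.18, 0.18]
  slide:
    - [0, 0, 2]
    - [0, 0, 2]
    - [0, 0, 1.2]
    - [0, 0, 1.2]
    - [0, 0, 1.2]
    - [0, 0, 1.2]
    - [0, 0, 1.2]
    - [0, 0, 1.2]
    - [0, 0, 1.2]
    - [0, 0, 1.2]
  twist:
    - [0, 0, 0]
    - [0, 0, 0]
    - [0, 0, 0]
    - [0, 0, 0]
    - [0, 0, 0]
    - [0, 0, 0]
    - [0, 0, 0]
    - [0, 0, 0]
    - [0, 0, 0]
    - [0, 0, 0]

```text
time_s: 6.25
position: [0.5426, -0.0226, 0.0843]
tcp_rot: [[0.946, -0.324, 0.005], [-0.324, -0.946, -0.002], [0.006, 0.0, -1.0]]
force: [-2.5, 0.5, 12.9]
opening: 0.588
```

```bash
python3 - <<'E'
from h import *
s=snap('side','side3')
q=np.clip(s['color'][170:290,160:350].astype(float)*1.6,0,255).astype(np.uint8)
cv2.imwrite('pics/sz3.png',cv2.resize(q,None,fx=4,fy=4,interpolation=cv2.INTER_CUBIC)[:,:,::-1])
E
```

```text
(no output)
```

View pics/sz3.png

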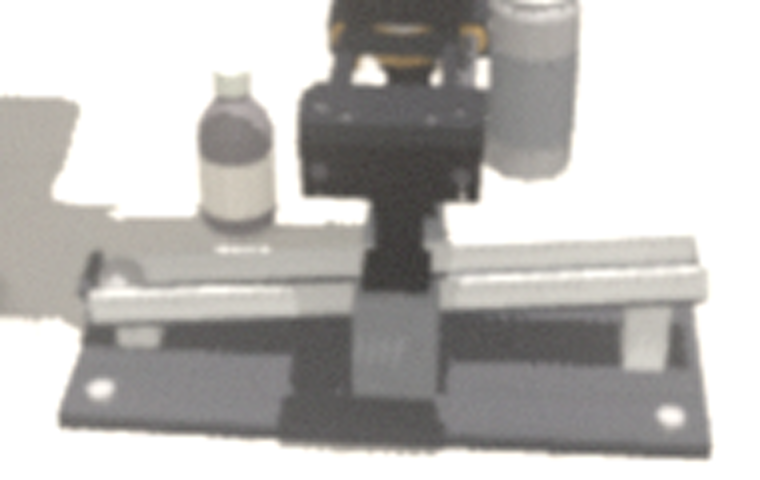

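The ball is at the low end, about (122,272), against the dark stop at about (93,272). The keys are almost fully down. I'll keep holding while it settles.

Call:
carry_out:
  grip: [0.18, 0.18, 0.18, 0.18, 0.18, 0.18, 0.18, 0.18, 0.18, 0.18, 0.18, 0.18]
  slide:
    - [0, 0, 0.9]
    - [0, 0, 0.9]
    - [0, 0, 0.9]
    - [0, 0, 0.9]
    - [0, 0, 0.9]
    - [0, 0, 0.9]
    - [0, 0, 0.9]
    - [0, 0, 0.9]
    - [0, 0, 0.9]
    - [0, 0, 0.9]
    - [0, 0, 0.9]
    - [0, 0, 0.9]
  twist:
    - [0, 0, 0]
    - [0, 0, 0]
    - [0, 0, 0]
    - [0, 0, 0]
    - [0, 0, 0]
    - [0, 0, 0]
    - [0, 0, 0]
    - [0, 0, 0]
    - [0, 0, 0]
    - [0, 0, 0]
    - [0, 0, 0]
    - [0, 0, 0]

```text
time_s: 7.5
position: [0.5426, -0.0226, 0.0855]
tcp_rot: [[0.946, -0.324, 0.009], [-0.324, -0.946, -0.004], [0.01, 0.001, -1.0]]
force: [-2.8, 0.2, 9.6]
opening: 0.596
```

Call:
carry_out:
  grip: [0.18, 0.18, 0.18, 0.18, 0.18, 0.18, 0.18, 0.18, 0.18, 0.18, 0.18, 0.18]
  slide:
    - [0, 0, 0.9]
    - [0, 0, 0.9]
    - [0, 0, 0.9]
    - [0, 0, 0.9]
    - [0, 0, 0.9]
    - [0, 0, 0.9]
    - [0, 0, 0.9]
    - [0, 0, 0.9]
    - [0, 0, 0.9]
    - [0, 0, 0.9]
    - [0, 0, 0.9]
    - [0, 0, 0.9]
  twist:
    - [0, 0, 0]
    - [0, 0, 0]
    - [0, 0, 0]
    - [0, 0, 0]
    - [0, 0, 0]
    - [0, 0, 0]
    - [0, 0, 0]
    - [0, 0, 0]
    - [0, 0, 0]
    - [0, 0, 0]
    - [0, 0, 0]
    - [0, 0, 0]

```text
time_s: 8.7
position: [0.5427, -0.0227, 0.0858]
tcp_rot: [[0.946, -0.324, 0.012], [-0.324, -0.946, -0.005], [0.013, 0.001, -1.0]]
force: [-2.2, 0.7, 9.7]
opening: 0.593
```

Call:
carry_out:
  grip: [0.18, 0.18, 0.18, 0.18, 0.18, 0.18, 0.18, 0.18, 0.18, 0.18, 0.18, 0.18]
  slide:
    - [0, 0, 0.9]
    - [0, 0, 0.9]
    - [0, 0, 0.9]
    - [0, 0, 0.9]
    - [0, 0, 0.9]
    - [0, 0, 0.9]
    - [0, 0, 0.9]
    - [0, 0, 0.9]
    - [0, 0, 0.9]
    - [0, 0, 0.9]
    - [0, 0, 0.9]
    - [0, 0, 0.9]
  twist:
    - [0, 0, 0]
    - [0, 0, 0]
    - [0, 0, 0]
    - [0, 0, 0]
    - [0, 0, 0]
    - [0, 0, 0]
    - [0, 0, 0]
    - [0, 0, 0]
    - [0, 0, 0]
    - [0, 0, 0]
    - [0, 0, 0]
    - [0, 0, 0]

```text
time_s: 9.9
position: [0.5426, -0.0226, 0.0858]
tcp_rot: [[0.946, -0.324, 0.015], [-0.324, -0.946, -0.007], [0.016, 0.002, -1.0]]
force: [-1.9, 0.1, 9.3]
opening: 0.595
```

```bash
python3 - <<'E'
from h import *
a=load('side3')
b=snap('side','side4');c=snap('side','side5')
for i in(a,b,c):
    g=cv2.cvtColor(i['color'],cv2.COLOR_RGB2GRAY).astype(int)[225:250,176:206]
    print(abs(g-cv2.cvtColor(c['color'],cv2.COLOR_RGB2GRAY).astype(int)[225:250,176:206]).mean())
q=np.clip(c['color'][215:255,170:230].astype(float)*1.6,0,255).astype(np.uint8)
cv2.imwrite('pics/sz4.png',cv2.resize(q,None,fx=10,fy=10,interpolation=cv2.INTER_CUBIC)[:,:,::-1])
t=snap('top','top5')
q=np.clip(t['color'][230:300,225:305].astype(float)*2.2,0,255).astype(np.uint8)
cv2.imwrite('pics/tz5.png',cv2.resize(q,None,fx=8,fy=8,interpolation=cv2.INTER_CUBIC)[:,:,::-1])
err(.542,-.023,.085)
E
```

```text
1.132
0.8853333333333333
0.0
t 10.05 pos [ 0.5426 -0.0226  0.0858] slide mm [-0.5  0.6  0.8] twist [ 0.0018 -0.0161  0.0014] F [-2.3  0.9 10.1] open 0.5901873616717349
```

View pics/sz4.png

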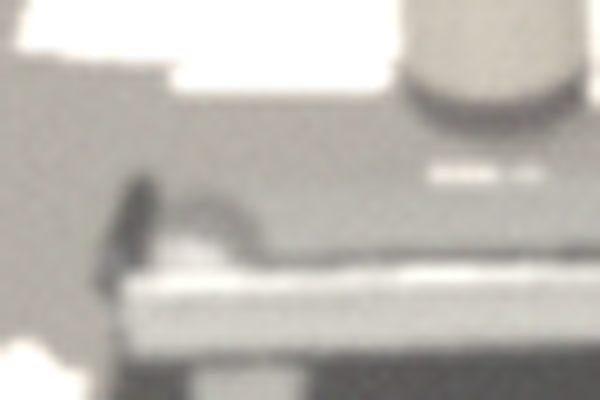

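View pics/tz5.png

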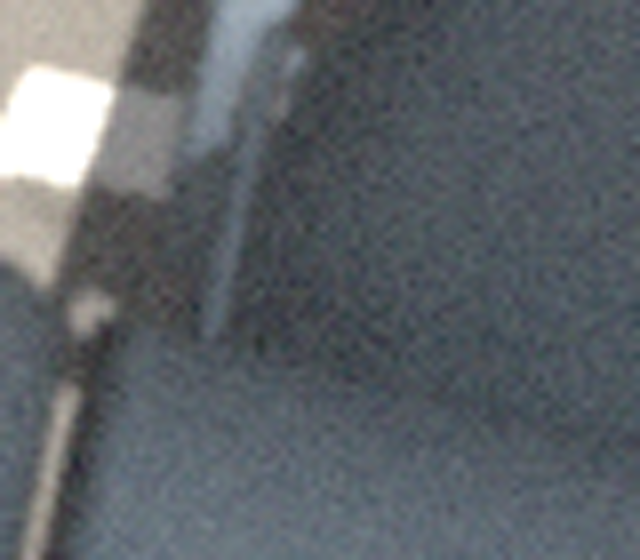

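In the side zoom the ball lies against the stop, at about (205,230). It hasn't changed since 6.25 s beyond image noise. The top view of it is blocked by the arm. I'll release straight up.

Call:
carry_out:
  grip: [0.18, 0.18, 0.18, 0.18, 0.18, 0.18, 0.18, 0.18, 0.18, 0.18]
  slide:
    - [0, 0, -5]
    - [0, 0, -8]
    - [0, 0, -15]
    - [0, 0, -25]
    - [0, 0, -30]
    - [0, 0, -30]
    - [0, 0, -30]
    - [0, 0, 0]
    - [0, 0, 0]
    - [0, 0, 0]
  twist:
    - [0, 0, 0]
    - [0, 0, 0]
    - [0, 0, 0]
    - [0, 0, 0]
    - [0, 0, 0]
    - [0, 0, 0]
    - [0, 0, 0]
    - [0, 0, 0]
    - [0, 0, 0]
    - [0, 0, 0]

```text
time_s: 11.05
position: [0.5392, -0.0213, 0.231]
tcp_rot: [[0.946, -0.324, 0.01], [-0.324, -0.946, -0.006], [0.011, 0.002, -1.0]]
force: [-0.5, -0.6, -0.5]
opening: 0.59
```

```bash
python3 - <<'E'
from h import *
c=snap('side','side6')
q=np.clip(c['color'][170:290,160:350].astype(float)*1.6,0,255).astype(np.uint8)
cv2.imwrite('pics/sz6.png',cv2.resize(q,None,fx=4,fy=4,interpolation=cv2.INTER_CUBIC)[:,:,::-1])
P=cloud(c)
m=(P[...,2]>.09)&(P[...,2]<.102)&(c['depth']>0)&(P[...,0]>.5)&(P[...,0]<.58)&(P[...,1]>-.09)&(P[...,1]<.04)
k,l,st,ce=cv2.connectedComponentsWithStats(m.astype(np.uint8))
for i in range(1,k):
    if st[i,4]>15: print(P[l==i].mean(0).round(4),np.percentile(P[l==i][:,2],[50,90]).round(4),np.percentile(P[...,2][l==i],95))
err()
# ball location: ray to centre vs expected nest
a=np.radians(-19);n=np.array([.5415,-.023,.042])-.139*np.array([np.cos(a),np.sin(a),0]);print('nest',n)
print('ball ray at z=.042 for px (190.5,238):',onplane(c,[[190.5,238]],.042))
E
```

```text
[0.5521 0.0039 0.095 ] [0.0956 0.0968] 0.09706950198093395
[ 0.5318 -0.0549  0.095 ] [0.0955 0.0966] 0.09680539158679587
t 11.1 pos [ 0.5388 -0.0213  0.2305] slide mm [ 1.300e+00 -1.000e-01  1.185e+02] twist [ 0.0022 -0.0097  0.0012] F [-0.6 -0.6 -0.1] open 0.5903336751952131
nest [0.41007292 0.02225397 0.042     ]
ball ray at z=.042 for px (190.5,238): [[0.41377585 0.02952087 0.042     ]]
```

View pics/sz6.png

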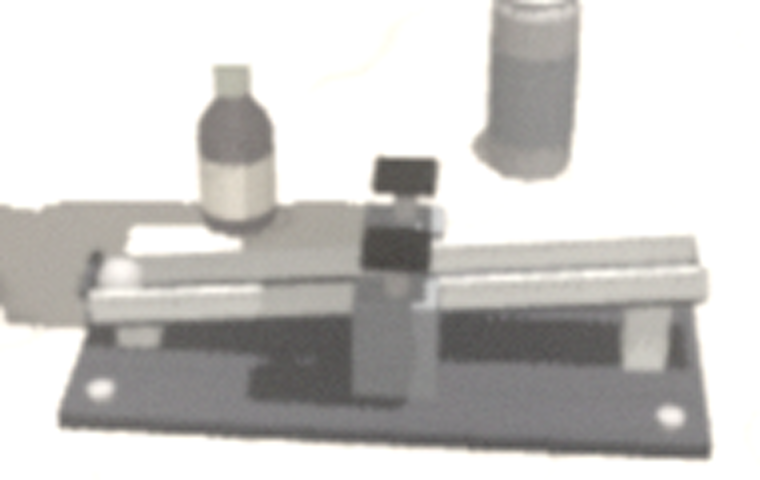

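Both caps are up: near (405,175) and (397,248), with tops at about 96 mm. The ball rests against the stop at about (122,275), and the arm is clear.

```bash
python3 -c "
from rig import bot
print(bot.hand_in())"
```

```text
the job is handed in; nothing more can be done
None
```

The job is done and handed in at about 11 s of the 35 s limit; no verdict was reported. I pressed both keys together, one fingertip on each. They stayed down about 7–12 mm while the ball rolled to the low end and settled, then I let both up and lifted clear.

**Last checks:**
- **Keys:** the side camera puts both key tops back at about 96 mm, which is fully up.
- **Ball:** it lies against the end stop. It had not moved from 6.25 s to about 10 s, while both keys were still held.
- **Arm:** it is about 0.23 m up, and the force reading is near zero.
- **Things around the feeder:** the can and bottle look undisturbed. I did not re-measure any of the four, but the arm never went near them.

**Weak points and disagreements:**
- **Key position:** the two cameras disagreed by 2–4 mm on where the keys are, so I aimed between them.
- **Ball position:** a rough single-view check put the ball about 8 mm from the expected resting place, right at the limit. Only its upper part shows above the chute wall, so I relied on seeing it against the stop. The arm blocked the top view of it during the hold, and I took no top picture after release.
- **Key creep:** during the first second of holding, the keys crept up to about 7 mm down. I pushed them back down, and they stayed well above the 3 mm limit.

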